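# Turn the swivel sign on the champagne table

### The job

The table sign has to show its flute side to the guests, but a candle and a jar are in the way of its swing. First stand the candle and the jar upright on the wooden tray, then spin the sign's panel half a turn on its stem, so that the face with the two raised flutes points away from the robot and the panel sits square over its oblong foot. Leave the cup, the two glasses and everything else where they are, and knock nothing over.

Things in the scene. Friction and masses are not known exactly. Their poses are not given: they have to be found in the camera images.
- sign: The sign's foot, dark metal, fixed to the table: an oblong block 56 mm (x) by 150 mm (y), 22 mm high, with a steel stem of 16 mm diameter rising from its middle to 50 mm. Origin: centre of its underside, on the stem's axis. Its yaw varies by up to 0.5 rad; its -x side is roughly towards the robot.
- panel (a joint): Turn of the sign's panel about the upright stem, rad, counter-clockwise from above. 0: the panel lies along the foot's y axis, flute face to the foot's -x side. Starts within 0.35 of 0; half a turn is +3.14 or -3.14 (either will do); stops at +4 and -4. Stiff (0.07 N m friction): it stays where it is left.
- panel_top (a point): Middle of the panel's top edge, on the turning axis, 160 mm above the table; y along the edge, -x out of the flute face. The panel: dark wood, 18 mm thick, 140 mm wide, from 50 to 160 mm above the table, sweeping a 70 mm radius. Pale 4 mm reliefs, for the eye only: two flutes on one face, three level bars on the other.
- candle: Cream pillar candle, unlit, a plain cylinder 58 mm in diameter and 120 mm high with a short wick, about 0.28 kg (varies). Origin: centre of its underside. It stands just in front of or just behind the sign's panel, within its swing.
- jar: Amber glass jar with a steel lid, closed, a plain cylinder 58 mm in diameter and 122 mm high, about 0.32 kg (varies). Origin: centre of its underside. It stands on the panel's other side, also within its swing.
- tray: Wooden serving tray, fixed: outside 180 mm (x) by 240 mm (y), rim 22 mm high, walls and floor 6 mm thick. Origin: centre of its underside. It is on the left or on the right of the table; the ice bucket takes the other place.
- cup: White cup without a handle that already stands on the tray, 70 mm across the rim and 80 mm high. Loose; leave it alone. Origin: centre of its underside.
- flute_left: Champagne flute, 180 mm high, foot 60 mm and bowl 48 mm in diameter, standing behind the sign on its left. Loose and easily tipped; leave it alone. Origin: centre of its underside.
- flute_right: The same kind of flute, behind the sign on its right. Leave it alone.
- bucket: Steel ice bucket with a bottle in it, fixed: about 200 mm across its ring handles, 180 mm high, the bottle's neck reaching 300 mm. Origin: centre of its underside.
Mind the look-alikes: they are no part of the job. What is shaped like the jar but purple is not meant. Leave any turquoise look-alike of the candle alone.

How it is judged:
By the outcome, as a careful person would: the job done as asked, in the order asked, and still so for the second after the job is handed in, with the robot touching nothing.
It also fails if it takes over 72 s, if anything falls off the work surface, if the arm or the gripper's body presses on something with over 40 N, if the wrist force passes 120 N, or if a joint passes its speed limit or range.

### The arm

A 6-joint arm with a two-finger parallel gripper is mounted at the origin on the work surface. World frame = base frame: x ahead of the robot, y to its left, z up, the work surface at z = 0. Lengths are in mm, angles in rad, forces in N, time in s.
With the tool pointing down it reaches from about 300 to 775 mm from the base axis. Payload 14.6 kg.
Tool frame: the origin (TCP) lies between the finger pads; the fingertips stand 8 mm ahead of it and the grasp point (between the pads) lies 11 mm behind it; z points along the fingers, y is the direction in which the jaws open and shut (so a half turn about z gives the same grasp; the last joint's range is limited). The gripper opens to 94 mm and grips with 3 to 60 N. Pads are 16 mm wide; open, the fingers measure 119 mm over their backs; the gripper's body (75 mm by 177 mm) begins 78 mm behind the grasp point.
Start: joints at [-1.362, 0.3, 1.521, -0, 1.321, -0.067], TCP at [149.767, -529.206, 213.446] pointing down, gripper open.
Joint ranges: [-3.03, 3.03], [-0.79, 2.21], [0.23, 2.52], [-1.04, 4.18], [0, 3.07], [-2.55, 2.55]. Speed limits (rad/s): [2.22, 2.22, 2.57, 3.14, 3.14, 3.14].

### API

Orientations are given as [roll, pitch, yaw] about the fixed x, y, z axes, in that order (R = Rz(yaw) Ry(pitch) Rx(roll)).
In Python, from cell import manip gives the robot as it stands. The module is installed in compiled form; this text tells all that it offers.
- The arm moves only by the tool send_rows, never from a script. Its argument "series" is a list that holds one entry, the list of rows, each a list of 5 numbers: the opening, from 0 (shut) to 1 (fully open), then the shift along the tool's x, y, z in mm, then the turn about the tool's z in degrees. In form: [[[gripper, dx, dy, dz, roll], ...]]. A call has 1 to 10 rows; each row is the pose to reach, as a shift and turn from the pose commanded when the call began, along the tool's axes at that moment; what a row does not reach only later rows make up. A row lasts 1/10 s, in which the tool goes at most 50 mm and 8.59 degrees, less where a joint would pass 70% of its speed; a pose out of reach is approached as far as the arm can. A call with a gripper value outside its range is refused whole. The fingers move at their own pace and stop on an object; "newtons" is the grip in N (left out, the last holds). Time passes only in rows, so rows that repeat a pose let the fingers close. It gives the time, the measured TCP pose, the force and the opening at its end, in the units of the state.
- manip.read_state(): the state, without advancing time (a new reading comes with each control period).
- manip.camera(name): name is "scene" or "top" or "wrist"; returns a dict with "img" (480x640x3 uint8, red, green, blue), "vfov" (degrees; the focal length in pixels is half the picture's height over the tangent of half this angle, whatever the lens; pixels are square), "cx", "cy" (the principal point, pixels), "pose" (4x4, takes a point from camera to world coordinates); the wrist camera has in their place "T_tool_cam" (4x4, takes a point from camera to tool coordinates, whose origin is the TCP and whose axes are the flange's). Camera axes: x right, y down, z forward; pixel columns grow to the right and rows downward; lengths in mm; the calibration is good to about 2 mm. A picture is of the moment at which its call begins: read the wrist's pose just before it. There is no depth.
- manip.sign_off(): hands the job in, once; it reports no verdict.
Trained networks look in a picture, given as the dict that the camera call returned (one of the last four; its "shot" number tells which), for a name from the list of things; names that differ only in an ending like _2 or _b are one class to them, and where a whole thing is asked for, a point or a joint stands for the part that bears it (a point fixed in the world has none). Each returns a list of dicts, best first, with "conf" (0 to 1); they miss things now and then, are a little off and sometimes report something else, mostly with a low value. They report only what shows in the picture. A call takes as long as a camera call. They do not tell look-alikes from the thing itself.
- manip.find_in(target, picture): "rect" ([left, top, width, height] in pixels, round what is visible of it).
- manip.silhouettes(target, picture): "pixels" (480x640 bool, what is visible of it) and "rect" ([left, top, width, height] in pixels, round what is visible of it).
The state is a dict: "clock": time; "joints": joint angles; "qd": joint speeds; "effort": joint torques, N m; "eef_pos": TCP position; "eef_rot": TCP orientation; "wrist_force": force on the tool from outside, world axes, zero at the start; "moment": the same for the moment, N m; "finger_gap": finger opening in mm.
Only numpy, scipy, OpenCV 4.12 (cv2) and the standard library are available. Lean on these libraries where they do the work, as an engineer would, in place of code of your own. Each camera call takes 0.05 s, during which the arm holds its last target. There are 200 camera calls.

## Working session

There is one attempt and no reset: what is moved stays moved. The work goes in short steps, Python scripts to look and compute and a tool call to move; the robot and the scene stay as the last step left them, time stands still between calls to the robot, and variables do not carry over. Pictures are saved under pics/ and viewed, about 8 in all and at most 12, crops included, and the job is handed in when it is done.

Besides the shell and the picture viewer there is one more tool, called after ">>>" by a JSON object that holds its "op" and its "data", one argument or row to a line. send_rows: Moves the arm, as the interface text tells. Its arguments: {"type":"object","properties":{"series":{"type":"array"},"newtons":{"type":"number"}},"required":["series"]}

```bash
mkdir -p pics; python3 - <<'E'
from cell import manip
import cv2,numpy as np
s=manip.read_state();print({k:np.round(v,3).tolist() for k,v in s.items()})
for n in ("scene","top"):
    c=manip.camera(n);cv2.imwrite(f"pics/{n}0.png",c["img"][:,:,::-1])
    print(n,c["vfov"],c["cx"],c["cy"],np.round(c["pose"],3).tolist())
    for t in ("sign","panel","candle","jar","tray","cup","flute_left","bucket"):
        print(t,[(np.round(d["rect"]).tolist(),round(d["conf"],2)) for d in manip.find_in(t,c)])
E
```

```text
{'clock': 0.0, 'joints': [-1.362, 0.3, 1.522, -0.0, 1.321, -0.067], 'qd': [-0.0, 0.0, 0.0, -0.001, 0.001, 0.0], 'effort': [0.001, -53.181, -35.273, 0.071, 0.024, -0.0], 'eef_pos': [149.705, -528.969, 212.883], 'eef_rot': [-3.14, -0.0, 0.276], 'wrist_force': [-0.132, 0.121, -0.587], 'moment': [-0.001, 0.018, -0.034], 'finger_gap': 94.017}
scene 54.91701908469735 317.93004160538175 230.7590983418174 [[0.654, 0.606, -0.452, 1077.761], [0.756, -0.526, 0.39, -421.845], [-0.001, -0.597, -0.802, 1008.297], [0.0, 0.0, 0.0, 1.0]]
sign [([283.0, 210.0, 60.0, 70.0], 0.75)]
panel [([286.0, 208.0, 49.0, 64.0], 0.88)]
candle [([283.0, 173.0, 20.0, 44.0], 0.89), ([293.0, 202.0, 22.0, 31.0], 0.75), ([281.0, 268.0, 27.0, 64.0], 0.56)]
jar [([314.0, 248.0, 27.0, 44.0], 0.89), ([343.0, 272.0, 27.0, 48.0], 0.64)]
tray [([315.0, 131.0, 100.0, 75.0], 0.79)]
cup [([347.0, 146.0, 25.0, 32.0], 0.66)]
flute_left [([357.0, 212.0, 28.0, 62.0], 0.6)]
bucket [([115.0, 222.0, 88.0, 99.0], 0.65)]
top 47.63565552669607 321.2319426529368 234.87376227943167 [[0.023, -0.992, 0.121, 457.816], [-1.0, -0.023, -0.001, 6.499], [0.004, -0.121, -0.993, 1140.994], [0.0, 0.0, 0.0, 1.0]]
sign [([292.0, 222.0, 79.0, 35.0], 0.69), ([147.0, 300.0, 42.0, 36.0], 0.4)]
panel [([292.0, 226.0, 79.0, 17.0], 0.64)]
candle [([269.0, 311.0, 32.0, 34.0], 0.82), ([297.0, 253.0, 27.0, 40.0], 0.68)]
jar [([319.0, 139.0, 32.0, 40.0], 0.77), ([322.0, 183.0, 36.0, 40.0], 0.61)]
tray [([98.0, 259.0, 124.0, 102.0], 0.82)]
cup [([147.0, 299.0, 39.0, 38.0], 0.93)]
flute_left [([261.0, 167.0, 36.0, 38.0], 0.63)]
bucket [([441.0, 271.0, 116.0, 103.0], 0.96)]
```

View pics/scene0.png

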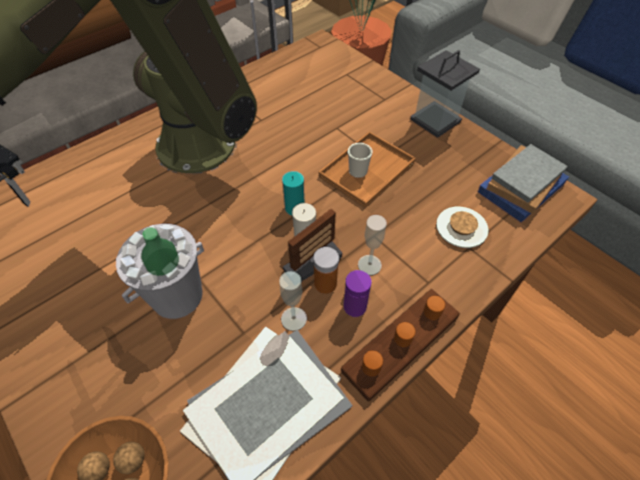

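View pics/top0.png

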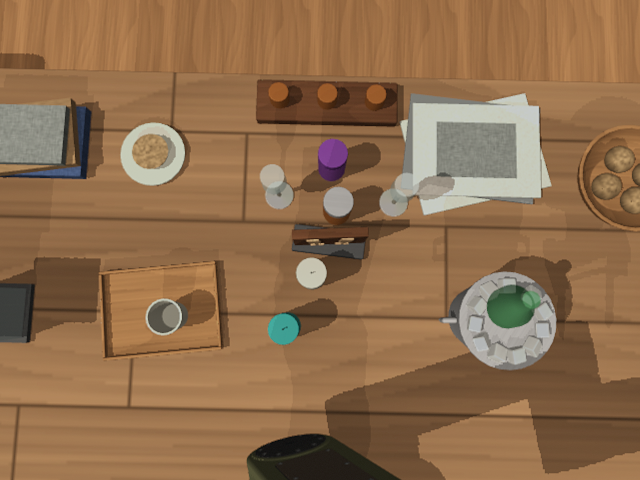

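The pictures show these candidates, listed by top-view pixel:
- **Candle:** the cream one at (311,273), in front of the panel, is the one I want. The turquoise one at (284,328) is the look-alike.
- **Jar:** the amber one with the steel lid at (338,203), behind the panel, is the one I want. The purple one at (333,160) is the look-alike. The orange cups on the board at (277–376,95) are not jars.

The tray is on the left with the cup on it at (164,317). The far face shows bars, so the flutes face the robot.

```bash
cat > h.py <<'E'
from cell import manip
import cv2,numpy as np
from scipy.spatial.transform import Rotation as Rn
def toolT(s):
    T=np.eye(4);T[:3,:3]=Rn.from_euler('xyz',s["eef_rot"]).as_matrix();T[:3,3]=s["eef_pos"];return T
def shot(n):
    s=manip.read_state();c=manip.camera(n)
    c["W"]=c["pose"] if n!="wrist" else toolT(s)@c["T_tool_cam"];return c
def f(c): return c["img"].shape[0]/2/np.tan(np.radians(c["vfov"]/2))
def world(c,u,v,z):
    P=np.asarray(c["W"]);d=P[:3,:3]@np.array([(u-c["cx"])/f(c),(v-c["cy"])/f(c),1]);o=P[:3,3]
    return (o+d*(z-o[2])/d[2])
def pix(c,p):
    q=np.linalg.inv(c["W"])@np.r_[p,1];return q[:2]/q[2]*f(c)+[c["cx"],c["cy"]]
def move(p,yaw):  # shift in tool axes for TCP target p, turn in deg
    s=manip.read_state();T=toolT(s);d=T[:3,:3].T@(np.array(p)-T[:3,3])
    t=-np.degrees(yaw-s["eef_rot"][2]);return np.round(d,1),round((t+180)%360-180,2)
E
python3 - <<'E'
from h import *
c=shot("top");W=lambda u,v,z:np.round(world(c,u,v,z),1).tolist()
for n,u,v,z in [("candle",311.5,273,120),("turq",284,329,120),("jar",338,202,122),("purple",333,153,122),("fl",272,177,180),("fr",406,186,180),("cup",164,317,80),("bucket",507,320,180)]: print(n,W(u,v,z))
for n,q in [("tray TL",(100,271)),("TR",(216,262)),("BL",(105,357)),("BR",(220,349))]: print(n,W(*q,22))
for t in("panel","candle","jar","tray"):
    for d in manip.silhouettes(t,c)[:2]:
        r=cv2.minAreaRect(np.argwhere(d["pixels"])[:,::-1].astype(np.float32));print(t,round(d["conf"],2),np.round(cv2.boxPoints(r)).tolist(), [W(*q,{"panel":160,"tray":22}.get(t,120)) for q in cv2.boxPoints(r)] if t in("panel","tray") else "")
i=c["img"][130:380,90:430,::-1]
i=c["img"][130:310,240:430,::-1]
cv2.imwrite("pics/crop1.png",cv2.resize(i,None,fx=3.3,fy=3.3,interpolation=cv2.INTER_CUBIC)[:600])
E
```

```text
candle [509.9, 22.3, 120.0]
turq [405.2, 70.6, 120.0]
jar [645.9, -24.8, 122.0]
purple [741.3, -13.3, 122.0]
fl [678.1, 96.9, 180.0]
fr [667.3, -144.9, 180.0]
cup [420.7, 305.1, 80.0]
bucket [432.7, -322.6, 180.0]
tray TL [509.0, 458.1, 22.0]
TR [533.0, 220.9, 22.0]
BL [336.3, 435.5, 22.0]
BR [357.3, 204.7, 22.0]
panel 0.74 [[318.0, 220.0], [327.0, 184.0], [356.0, 191.0], [347.0, 227.0]] [[605.1, 12.1, 160.0], [672.4, -2.8, 160.0], [660.1, -56.3, 160.0], [593.0, -40.9, 160.0]]
panel 0.62 [[292.0, 228.0], [368.0, 226.0], [368.0, 244.0], [292.0, 246.0]] [[588.4, 59.5, 160.0], [595.0, -79.1, 160.0], [563.2, -80.2, 160.0], [556.7, 57.9, 160.0]]
candle 0.64 [[268.0, 312.0], [300.0, 312.0], [300.0, 344.0], [268.0, 344.0]] 
candle 0.58 [[296.0, 257.0], [325.0, 257.0], [325.0, 288.0], [296.0, 288.0]] 
jar 0.89 [[317.0, 138.0], [348.0, 138.0], [348.0, 181.0], [317.0, 181.0]] 
jar 0.55 [[317.0, 216.0], [330.0, 182.0], [357.0, 193.0], [344.0, 227.0]] 
tray 0.6 [[95.0, 271.0], [217.0, 260.0], [225.0, 349.0], [103.0, 360.0]] [[508.3, 468.3, 22.0], [537.1, 220.0, 22.0], [358.0, 195.2, 22.0], [330.4, 438.8, 22.0]]
```

View pics/crop1.png

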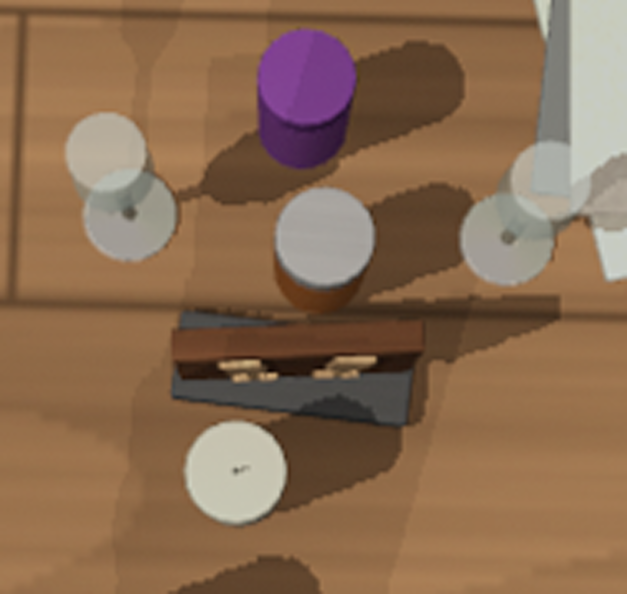

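The crop confirms both choices. The cream candle is at crop (236,472), which is image (311.5,273). The amber jar's lid is at crop (325,238), which is (338.5,202). The flutes on the panel face the robot, and the foot is slightly rotated.

```bash
python3 - <<'E'
from h import *
c=shot("top");W=lambda u,v,z:np.round(world(c,240+u/3.3,130+v/3.3,z),1)
for q in [(173,332),(422,322),(422,353),(175,364)]: print("panel",W(*q,160))
a,b,d=W(172,397,22),W(405,426,22),W(183,311,22);print("foot",a,b,d,"yaw",np.arctan2(*(b-a)[:2])," ctr~",(b+d)/2, np.linalg.norm(b-a),np.linalg.norm(d-a))
l,r=W(174,347,160),W(422,338,160);print("panel ctr",(l+r)/2,"angle",np.arctan2(l[0]-r[0],l[1]-r[1])*-1,np.linalg.norm(l-r))
print(W(236,472,120),W(325,238,122))
print(move((320,-150,330),0),manip.read_state()["eef_rot"])
E
```

```text
panel [584.1  58.3 160. ]
panel [592.9 -78.9 160. ]
panel [575.6 -79.1 160. ]
panel [566.4  56.6 160. ]
foot [560.8  65.   22. ] [546.  -81.1  22. ] [615.3  59.6  22. ] yaw -3.0406365644878073  ctr~ [580.65 -10.75  22.  ] 146.84771023070124 54.76686954719979
panel ctr [579.9  -10.75 160.  ] angle 0.06000115208440489 136.74607855437756
[509.9  22.2 120. ] [645.6 -25.7 122. ]
(array([ 267.1, -318.5, -116.5]), np.float64(15.8)) [ 3.14157703e+00 -6.26804673e-06  2.75732023e-01]
```

>>> {"op": "send_rows", "data": {
  "series": [
    [[1,0,0,-50,0],[1,30,-30,-90,4],[1,60,-70,-117,8],[1,90,-107,-117,12],[1,120,-143,-117,16],[1,150,-179,-117,16],[1,180,-215,-117,16],[1,210,-250,-117,16],[1,240,-286,-117,16],[1,267,-318,-117,16]]
  ],
  "newtons": 20
}}

```text
clock: 2.2
eef_pos: [320.3, -148.5, 330.8]
eef_rot: [3.141, -0.001, -0.003]
wrist_force: [1.8, 1.2, -1.0]
finger_gap: 93.9
```

>>> {"op": "send_rows", "data": {
  "series": [
    [[1,40,-35,10,0],[1,75,-65,30,0],[1,110,-95,50,0],[1,140,-125,60,0],[1,170,-150,70,0],[1,190,-170,80,0],[1,190,-170,80,0],[1,190,-170,80,0]]
  ]
}}

```text
clock: 3.0
eef_pos: [510.5, 18.9, 250.2]
eef_rot: [3.142, 0.001, -0.003]
wrist_force: [-0.9, -0.2, 0.2]
finger_gap: 94.3
```

```bash
python3 - <<'E'
from h import *
c=shot("wrist");s=manip.read_state()
for n,p in dict(candle=(510,22,120),jar=(646,-25,122),pan=(580,-11,160)).items(): print(n,np.round(pix(c,p)))
for t in("candle","jar","panel"):print(t,[(np.round(d["rect"]).tolist(),round(d["conf"],2)) for d in manip.find_in(t,c)])
print(s["eef_pos"],s["eef_rot"],s["joints"]);cv2.imwrite("pics/w1.png",c["img"][:,:,::-1])
E
```

```text
candle [309. 232.]
jar [381.  27.]
pan [363. 135.]
candle [([209.0, 282.0, 80.0, 110.0], 0.92), ([271.0, 178.0, 77.0, 94.0], 0.85)]
jar [([330.0, 1.0, 95.0, 90.0], 0.97)]
panel [([244.0, 111.0, 236.0, 49.0], 0.66)]
[510.37032211  18.4390581  250.75533371] [ 3.14146248e+00 -1.63073596e-04 -3.46147301e-03] [-3.55499067e-02  1.84141611e-01  1.57702471e+00 -1.27175739e-04
  1.38025917e+00  1.53873198e+00]
```

View pics/w1.png

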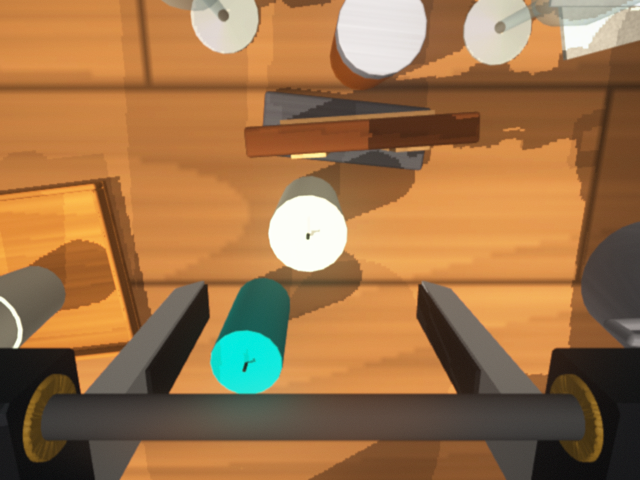

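The wrist view agrees with my estimates: candle centre at (308,233), jar lid at (382,30), panel centre at (363,135), each within about 3 px. I'll descend on the candle.

>>> {"op": "send_rows", "data": {
  "series": [
    [[1,0,-3,40,0],[1,0,-3,80,0],[1,0,-3,115,0],[1,0,-3,140,0],[1,0,-3,154,0],[1,0,-3,154,0],[0.5,0,-3,154,0],[0.5,0,-3,154,0],[0.5,0,-3,154,0],[0.5,0,-3,154,0]]
  ],
  "newtons": 20
}}

```text
clock: 4.2
eef_pos: [510.9, 21.8, 97.1]
eef_rot: [3.142, -0.001, -0.004]
wrist_force: [-0.5, 0.2, 0.4]
finger_gap: 65.6
```

>>> {"op": "send_rows", "data": {
  "series": [
    [[0.45,0,0,0,0],[0.45,0,0,0,0],[0.45,0,0,0,0]]
  ]
}}

```text
clock: 4.5
eef_pos: [510.9, 21.9, 96.8]
eef_rot: [-3.141, -0.001, -0.003]
wrist_force: [-0.9, 1.3, 3.7]
finger_gap: 57.7
```

>>> {"op": "send_rows", "data": {
  "series": [
    [[0.3,0,0,-30,0],[0.3,0,0,-70,0],[0.3,0,0,-110,0],[0.3,0,0,-150,0],[0.3,-10,-30,-160,-1],[0.3,-23,-68,-160,-2],[0.3,-36,-106,-160,-3],[0.3,-49,-144,-160,-4],[0.3,-62,-182,-160,-5],[0.3,-75,-220,-160,-6]]
  ]
}}

```text
clock: 5.5
eef_pos: [435.4, 243.4, 256.0]
eef_rot: [3.141, 0.001, 0.102]
wrist_force: [0.8, 0.3, -3.7]
finger_gap: 57.5
```

```bash
python3 - <<'E'
from h import *
c=shot("top");s=manip.read_state();print(s["finger_gap"],s["joints"])
# tray rim fit via silhouettes in top and scene
for n in("top","scene"):
    c=shot(n)
    for d in manip.silhouettes("tray",c)[:1]:
        h=cv2.convexHull(np.argwhere(d["pixels"])[:,::-1].astype(np.int32));q=cv2.approxPolyDP(h,8,True)[:,0]
        w=np.array([world(c,*p,22) for p in q]);print(n,d["conf"],np.round(w[:,:2]).tolist(),w.mean(0))
    for d in manip.find_in("cup",c)[:1]:
        x,y,ww,hh=d["rect"];print(np.round(d["rect"]),world(c,x+ww/2,y+ww*.4,80))
print(move((385,394,250),.13))
E
```

```text
57.55932767270123 [4.44427083e-01 1.55594739e-01 1.59833397e+00 1.79851285e-03
 1.38858270e+00 1.90921945e+00]
top 0.82 [[361.0, 199.0], [332.0, 437.0], [507.0, 458.0], [535.0, 223.0]] [433.90499294 329.28763721  22.        ]
scene 0.75 [[502.0, 459.0], [541.0, 210.0], [371.0, 188.0], [329.0, 430.0]] [435.62495823 321.85404674  22.        ]
[347. 145.  23.  31.] [425.4423183  296.77001418  80.        ]
(array([ -36.2, -157.2,    6.2]), np.float64(-1.72))
```

>>> {"op": "send_rows", "data": {
  "series": [
    [[0.3,-10,-40,0,-1],[0.3,-19,-80,0,-1.5],[0.3,-28,-120,0,-1.5],[0.3,-36,-157,0,-1.5],[0.3,-36,-157,30,-1.5],[0.3,-36,-157,70,-1.5],[0.3,-36,-157,110,-1.5],[0.3,-36,-157,135,-1.5],[0.3,-36,-157,146,-1.5],[0.3,-36,-157,146,-1.5]]
  ]
}}

```text
clock: 6.85
eef_pos: [385.0, 393.9, 109.6]
eef_rot: [3.14, 0.002, 0.126]
wrist_force: [-0.6, 0.2, -3.9]
finger_gap: 57.7
```

```bash
python3 - <<'E'
from h import *
s=manip.read_state();print(s["eef_pos"],s["wrist_force"],s["joints"])
c=shot("scene");cv2.imwrite("pics/s2.png",cv2.resize(c["img"][80:280,250:470,::-1],None,fx=3,fy=3,interpolation=cv2.INTER_CUBIC))
E
```

```text
[384.97288471 393.85140934 109.63211516] [-0.63481844  0.18656673 -3.86645685] [ 7.30316358e-01  4.09543503e-01  1.62842038e+00 -5.36177871e-05
  1.10557419e+00  2.17480595e+00]
```

View pics/s2.png

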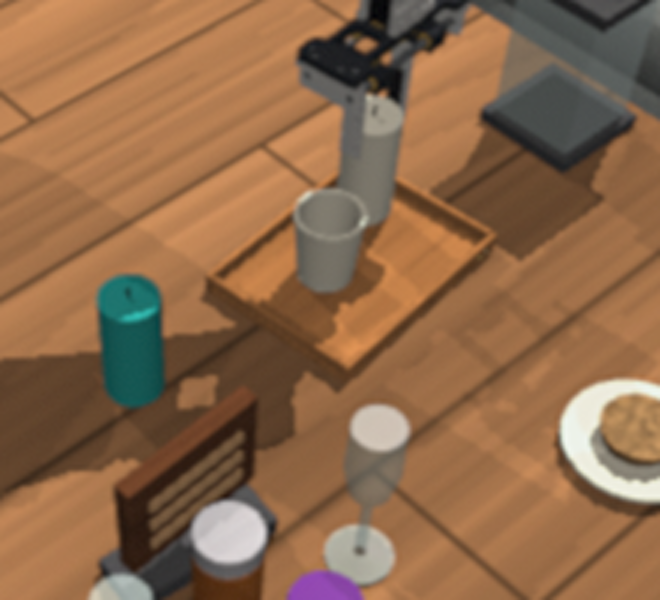

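The candle hangs upright over the tray's free far-left quarter, clear of the cup. I'll lower it the last 6–7 mm and release it.

>>> {"op": "send_rows", "data": {
  "series": [
    [[0.3,0,0,3,0],[0.3,0,0,5,0],[0.3,0,0,6.5,0],[0.3,0,0,6.5,0],[0.7,0,0,6.5,0],[0.8,0,0,6.5,0],[0.9,0,0,6.5,0],[0.9,0,0,6.5,0]]
  ]
}}

```text
clock: 7.7
eef_pos: [384.8, 394.7, 104.1]
eef_rot: [-3.141, -0.0, 0.127]
wrist_force: [0.5, -0.2, 0.5]
finger_gap: 83.6
```

>>> {"op": "send_rows", "data": {
  "series": [
    [[1,0,0,-40,0],[1,0,0,-80,0],[1,0,0,-120,0],[1,0,0,-160,0],[1,35,40,-160,0],[1,55,80,-160,1],[1,75,120,-160,2],[1,95,160,-160,3],[1,115,200,-160,4],[1,135,240,-160,5]]
  ]
}}

```text
clock: 8.7
eef_pos: [550.0, 172.0, 264.2]
eef_rot: [-3.141, -0.0, 0.039]
wrist_force: [0.6, 0.9, -0.5]
finger_gap: 93.9
```

```bash
python3 - <<'E'
from h import *
c=shot("top");s=manip.read_state();print(s["eef_pos"])
print([(np.round(d["rect"]).tolist(),round(d["conf"],2)) for d in manip.find_in("candle",c)], pix(c,(385,394,126)))
print(move((645.8,-25.5,260),0))
E
```

```text
[552.61441793 167.18138741 263.75411198]
[([270.0, 312.0, 34.0, 36.0], 0.95), ([90.0, 316.0, 48.0, 40.0], 0.77)] [107.35687539 336.22955345]
(array([ 87.8, 198.4,   3.7]), np.float64(2.0))
```

>>> {"op": "send_rows", "data": {
  "series": [
    [[1,17,40,0,0],[1,35,80,0,1],[1,53,120,0,2],[1,70,158,0,2],[1,88,198,0,2],[1,88,198,0,2],[1,88,198,0,2]]
  ]
}}

```text
clock: 9.5
eef_pos: [645.0, -20.7, 263.5]
eef_rot: [-3.141, 0.001, 0.004]
wrist_force: [-0.6, 0.4, -0.1]
finger_gap: 94.2
```

```bash
python3 - <<'E'
from h import *
c=shot("wrist");s=manip.read_state()
print(s["eef_pos"],s["eef_rot"])
for n,p in dict(jar=(646,-25,122),purple=(741,-13,122),fl=(678,97,180),fr=(667,-145,180),pan=(580,-11,160)).items(): print(n,np.round(pix(c,p)))
for t in("jar","flute_left","panel"):print(t,[(np.round(d["rect"]).tolist(),round(d["conf"],2)) for d in manip.find_in(t,c)])
cv2.imwrite("pics/w2.png",c["img"][:,:,::-1]);print(move((645.8,-25.5,98),0))
E
```

```text
[644.83111521 -19.75620895 263.80293372] [-3.14128516e+00  3.47277072e-04  5.62413651e-03]
jar [319. 227.]
purple [303.  94.]
fl [119. 197.]
fr [517. 216.]
pan [299. 330.]
jar [([280.0, 174.0, 77.0, 92.0], 0.73), ([261.0, 51.0, 83.0, 89.0], 0.64)]
flute_left [([80.0, 133.0, 148.0, 100.0], 0.96), ([199.0, 265.0, 196.0, 81.0], 0.68)]
panel [([197.0, 265.0, 199.0, 81.0], 0.62)]
(array([  0.9,   6.3, 166.3]), np.float64(0.4))
```

View pics/w2.png

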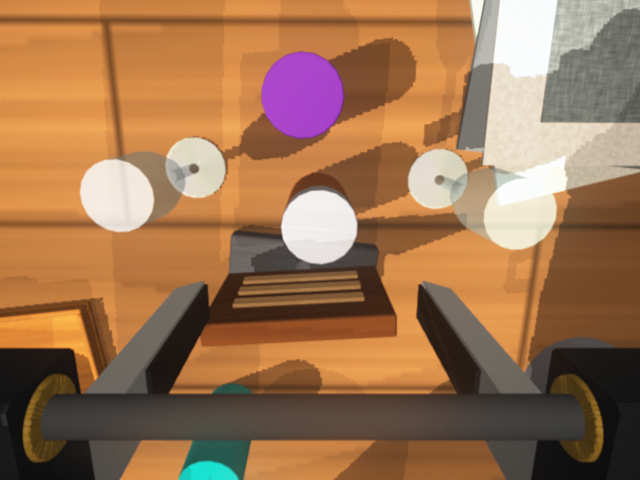

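The jar lid is at (319,227), exactly as predicted. The fingers will clear both glasses, so I'll descend.

>>> {"op": "send_rows", "data": {
  "series": [
    [[1,1,6,30,0.4],[1,1,6,70,0.4],[1,1,6,110,0.4],[1,1,6,140,0.4],[1,1,6,160,0.4],[1,1,6,166,0.4],[1,1,6,166,0.4],[0.4,1,6,166,0.4],[0.4,1,6,166,0.4],[0.4,1,6,166,0.4]]
  ],
  "newtons": 25
}}

```text
clock: 10.7
eef_pos: [646.5, -26.5, 99.0]
eef_rot: [3.141, -0.002, -0.002]
wrist_force: [0.5, 0.1, 0.4]
finger_gap: 73.8
```

>>> {"op": "send_rows", "data": {
  "series": [
    [[0.3,0,0,0,0],[0.3,0,0,0,0],[0.3,0,0,0,0],[0.3,0,0,0,0]]
  ]
}}

```text
clock: 11.1
eef_pos: [646.2, -26.5, 98.2]
eef_rot: [-3.142, -0.0, -0.002]
wrist_force: [-1.0, 1.5, 2.7]
finger_gap: 57.6
```

>>> {"op": "send_rows", "data": {
  "series": [
    [[0.3,0,0,-30,0],[0.3,0,0,-75,0],[0.3,0,0,-120,0],[0.3,0,0,-165,0],[0.3,0,0,-195,0],[0.3,-15,-35,-195,-1],[0.3,-30,-75,-195,-2],[0.3,-47,-115,-195,-3],[0.3,-64,-155,-195,-4],[0.3,-81,-195,-195,-5]]
  ]
}}

```text
clock: 12.1
eef_pos: [564.3, 169.9, 292.4]
eef_rot: [3.141, 0.001, 0.086]
wrist_force: [0.6, 1.0, -3.3]
finger_gap: 58.0
```

```bash
python3 - <<'E'
from h import *
s=manip.read_state();print(s["eef_pos"],s["finger_gap"],s["joints"],move((467,404,294),.121))
E
```

```text
[564.30572325 169.90303587 292.36817357] 57.97230967167013 [ 2.30324725e-01  3.46064273e-01  1.27930480e+00 -4.24909692e-05
  1.51736275e+00  1.71510369e+00] (array([ -76.8, -241.6,   -1.6]), np.float64(-2.0))
```

>>> {"op": "send_rows", "data": {
  "series": [
    [[0.3,-13,-40,0,0],[0.3,-26,-80,0,-1],[0.3,-39,-122,0,-2],[0.3,-52,-164,0,-2],[0.3,-65,-205,0,-2],[0.3,-77,-242,0,-2],[0.3,-77,-242,30,-2],[0.3,-77,-242,70,-2],[0.3,-77,-242,110,-2],[0.3,-77,-242,140,-2]]
  ]
}}

```text
clock: 13.1
eef_pos: [467.1, 402.5, 149.7]
eef_rot: [3.14, 0.003, 0.121]
wrist_force: [-0.2, -0.5, -3.1]
finger_gap: 57.5
```

```bash
python3 - <<'E'
from h import *
s=manip.read_state();print(s["eef_pos"],s["joints"],move((467,404,104.5),.121))
c=shot("scene");cv2.imwrite("pics/s3.png",cv2.resize(c["img"][80:280,250:470,::-1],None,fx=3,fy=3,interpolation=cv2.INTER_CUBIC))
E
```

```text
[467.06558104 402.48133055 149.69409145] [ 6.51902500e-01  5.03807549e-01  1.38886772e+00 -9.51737847e-05
  1.25233243e+00  2.10207443e+00] (array([ 0.2, -1.6, 45.2]), np.float64(-0.02))
```

View pics/s3.png

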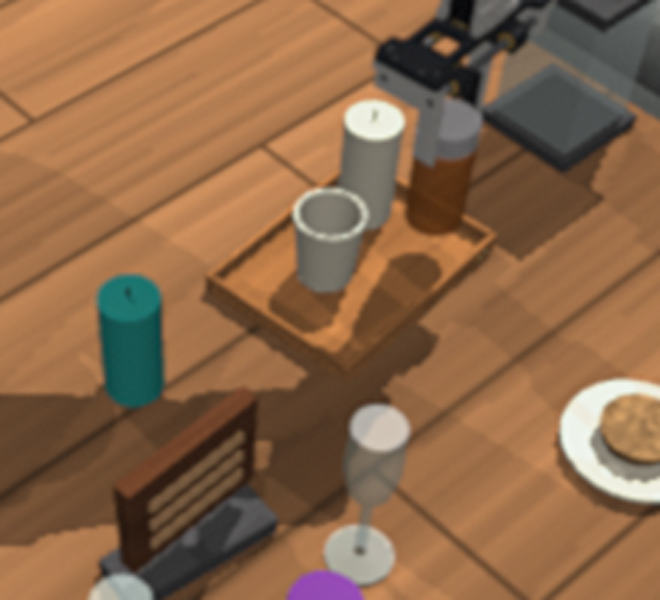

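The candle stands upright on the tray at crop (370,165), and the jar hangs over its own free spot at (445,170). The cup hasn't moved. I'll lower the jar and release it.

>>> {"op": "send_rows", "data": {
  "series": [
    [[0.3,0,0,20,0],[0.3,0,0,36,0],[0.3,0,0,41,0],[0.3,0,0,43,0],[0.3,0,0,44.5,0],[0.3,0,0,45,0],[0.3,0,0,45,0],[0.75,0,0,45,0],[0.85,0,0,45,0],[0.9,0,0,45,0]]
  ]
}}

```text
clock: 14.15
eef_pos: [468.2, 403.3, 108.4]
eef_rot: [-3.141, -0.001, 0.12]
wrist_force: [0.5, 0.4, 0.5]
finger_gap: 78.3
```

>>> {"op": "send_rows", "data": {
  "series": [
    [[0.95,0,0,0,0],[1,0,0,-40,0],[1,0,0,-80,0],[1,0,0,-120,0],[1,0,0,-165,0],[1,0,40,-180,8],[1,5,80,-180,16],[1,10,125,-180,24],[1,15,170,-180,32],[1,20,210,-180,40]]
  ]
}}

```text
clock: 15.15
eef_pos: [513.2, 195.1, 288.3]
eef_rot: [-3.141, -0.0, -0.584]
wrist_force: [-0.1, 0.5, 0.0]
finger_gap: 93.9
```

```bash
python3 - <<'E'
from h import *
s=manip.read_state();print(s["eef_pos"],s["eef_rot"],s["joints"])
print(move((460,-11,290),0)); print(move((580,-11,260),np.pi/2+.066),move((580,-11,260),-np.pi/2+.066))
c=shot("top")
for t in("candle","jar","cup"):print(t,[(np.round(d["rect"]).tolist(),round(d["conf"],2)) for d in manip.find_in(t,c)])
print(pix(c,(385,394,126)),pix(c,(467,403,128)))
E
```

```text
[513.22105162 195.0865925  288.25865155] [-3.14126187e+00 -4.13519195e-04 -5.83634685e-01] [ 2.96595186e-01  2.51855960e-01  1.40932143e+00 -1.08526446e-04
  1.47989687e+00  2.45103595e+00]
(array([ 69.2, 201.3,  -1.8]), np.float64(-33.44))
(array([169.3, 135.2,  28.3]), np.float64(-127.22)) (array([169.3, 135.2,  28.3]), np.float64(52.78))
candle [([271.0, 310.0, 31.0, 36.0], 0.86), ([91.0, 326.0, 8.0, 26.0], 0.57)]
jar [([319.0, 141.0, 28.0, 37.0], 0.98), ([130.0, 281.0, 13.0, 20.0], 0.55)]
cup [([148.0, 300.0, 33.0, 14.0], 0.74)]
[107.35687539 336.22955345] [105.20288198 291.22167384]
```

>>> {"op": "send_rows", "data": {
  "series": [
    [[1,17,14,0,-8.5],[1,34,28,0,-17],[1,51,41,0,-25.5],[1,68,55,0,-34],[1,85,68,0,-42.5],[1,102,82,0,-51],[1,119,95,0,-59.5],[1,136,109,0,-68],[1,153,122,0,-76.5],[1,169,135,0,-85]]
  ]
}}

```text
clock: 16.35
eef_pos: [581.4, -7.7, 287.9]
eef_rot: [-3.141, -0.0, 0.915]
wrist_force: [0.7, -0.2, 0.4]
finger_gap: 94.0
```

>>> {"op": "send_rows", "data": {
  "series": [
    [[0.6,0,0,0,-8.5],[0.6,0,0,0,-17],[0.6,0,0,0,-25.5],[0.6,0,0,0,-34],[0.6,0,0,0,-42],[0.6,0,0,0,-42],[0.6,0,0,0,-42]]
  ]
}}

```text
clock: 17.05
eef_pos: [581.1, -7.4, 287.9]
eef_rot: [-3.142, -0.0, 1.637]
wrist_force: [-0.2, -0.1, -0.7]
finger_gap: 56.7
```

```bash
python3 - <<'E'
from h import *
s=manip.read_state();print(s["eef_pos"],s["eef_rot"],s["joints"])
c=shot("wrist");cv2.imwrite("pics/w3.png",c["img"][:,:,::-1]);np.savez("w3.npz",**{k:c[k] for k in("img","W","vfov","cx","cy")})
print(pix(c,(580,-11,160)))
for t in("panel","sign"):print(t,[(np.round(d["rect"]).tolist(),round(d["conf"],2)) for d in manip.find_in(t,c)])
E
```

```text
[581.08170899  -7.36362076 287.86710582] [-3.14151009e+00 -1.62043139e-04  1.63666560e+00] [-7.57615854e-02  3.27599051e-01  1.31373541e+00  1.49135277e-04
  1.50036281e+00 -1.41641370e-01]
[312.54047809 239.95636944]
panel [([296.0, 137.0, 33.0, 191.0], 0.97)]
sign [([277.0, 128.0, 74.0, 198.0], 0.68)]
```

View pics/w3.png

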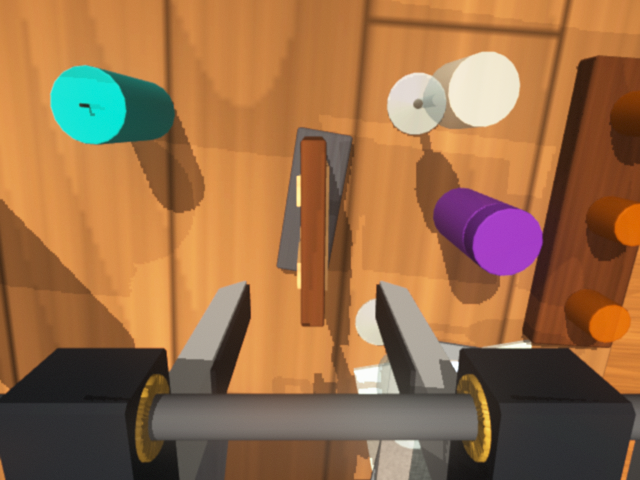

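```bash
python3 - <<'E'
from h import *
z=np.load("w3.npz");c={k:z[k] for k in z.files};c["cx"]=float(c["cx"]);c["cy"]=float(c["cy"])
for n,p,o in [("turq",(405.2,70.6,120),(88,105)),("purple",(741.3,-13.3,122),(507,240)),("fl",(678,97,180),(484,89))]: print(n,np.round(pix(c,p),1),o,np.round(world(c,*o,p[2]),1))
for o in[(301,138),(325,138),(325,326),(302,326),(313,232)]:print("panel",np.round(world(c,*o,160),1))
for o in[(300,128),(352,136),(277,268)]:print("foot",np.round(world(c,*o,22),1))
cr=c["img"][100:350,250:380,::-1];cv2.imwrite("pics/w3c.png",cv2.resize(cr,None,fx=2.4,fy=2.4))
t=shot("top");cv2.imwrite("pics/t3.png",t["img"][:,:,::-1])
s=manip.read_state();print(s["eef_pos"])
E
```

```text
turq [ 90.2 108.4] (88, 105) [403.7  73.  120. ]
purple [508.6 243.2] (507, 240) [739.5 -10.7 122. ]
fl [481.8  90.2] (484, 89) [679.3  97.8 180. ]
panel [567.4  60.4 160. ]
panel [583.8  61.4 160. ]
panel [594.  -78.7 160. ]
panel [576.4 -79.8 160. ]
panel [579.9  -5.  160. ]
foot [562.5  66.   22. ]
foot [614.5  61.7  22. ]
foot [546.1 -81.5  22. ]
[580.99569743  -8.10781469 287.92675738]
```

With the tilt accounted for, the panel corners put the axis at (580.2,-10), panel yaw at +0.067 and foot yaw at about -0.10. The top camera agrees. The panel therefore has to turn about +170.4°. I'll grip it at the centre and turn it in two halves.

>>> {"op": "send_rows", "data": {
  "series": [
    [[0.6,-2,-1,40,0],[0.6,-2,-1,80,0],[0.6,-2,-1,120,0],[0.6,-2,-1,150,0],[0.6,-2,-1,166,0],[0.6,-2,-1,166,0],[0.3,-2,-1,166,0],[0.1,-2,-1,166,0],[0.1,-2,-1,166,0],[0.1,-2,-1,166,0]]
  ],
  "newtons": 30
}}

```text
clock: 18.25
eef_pos: [580.4, -10.4, 122.7]
eef_rot: [3.14, 0.0, 1.639]
wrist_force: [0.1, 0.1, -0.3]
finger_gap: 27.7
```

>>> {"op": "send_rows", "data": {
  "series": [
    [[0,0,0,0,0],[0,0,0,0,0],[0,0,0,0,0],[0,0,0,0,0]]
  ]
}}

```text
clock: 18.65
eef_pos: [581.2, -10.3, 122.4]
eef_rot: [3.139, 0.0, 1.639]
wrist_force: [10.9, 0.4, -2.7]
finger_gap: 17.9
```

>>> {"op": "send_rows", "data": {
  "series": [
    [[0,0,1,0,0],[0,0,1,0,-5],[0,0,1,0,-11],[0,0,1,0,-17],[0,0,1,0,-23],[0,0,1,0,-29],[0,0,1,0,-35],[0,0,1,0,-40],[0,0,1,0,-43],[0,0,1,0,-43]]
  ]
}}

```text
clock: 19.65
eef_pos: [581.2, -10.4, 122.4]
eef_rot: [3.141, 0.0, 2.39]
wrist_force: [-0.8, 1.1, 4.7]
finger_gap: 18.2
```

Forces stay low, so I'll carry on turning.

>>> {"op": "send_rows", "data": {
  "series": [
    [[0,0,0,0,-6],[0,0,0,0,-12],[0,0,0,0,-18],[0,0,0,0,-24],[0,0,0,0,-30],[0,0,0,0,-36],[0,0,0,0,-41],[0,0,0,0,-43],[0,0,0,0,-43],[0,0,0,0,-43]]
  ]
}}

```text
clock: 20.65
eef_pos: [581.2, -10.4, 122.4]
eef_rot: [-3.141, 0.0, 3.137]
wrist_force: [-1.8, -0.5, 5.4]
finger_gap: 17.8
```

>>> {"op": "send_rows", "data": {
  "series": [
    [[0.3,0,0,0,0],[0.5,0,0,0,0],[0.6,0,0,0,0],[0.6,0,0,0,0],[0.6,0,0,-30,0],[0.6,0,0,-65,0],[0.6,0,0,-90,0],[0.6,0,0,-90,8],[0.6,0,0,-90,16],[0.6,0,0,-90,24]]
  ]
}}

```text
clock: 21.65
eef_pos: [581.1, -10.3, 212.0]
eef_rot: [3.142, 0.0, 2.715]
wrist_force: [-0.3, 0.6, 0.8]
finger_gap: 56.4
```

```bash
python3 - <<'E'
from h import *
s=manip.read_state();print(s["eef_pos"],s["eef_rot"],s["joints"])
E
```

```text
[581.08084209 -10.31910169 212.03015383] [3.14153005e+00 1.12689576e-04 2.71493096e+00] [-8.07838081e-02  3.70577849e-01  1.43044481e+00  2.12513526e-05
  1.34044275e+00 -1.22492330e+00]
```

>>> {"op": "send_rows", "data": {
  "series": [
    [[0.6,0,0,0,8],[0.6,0,0,0,16],[0.6,0,0,0,24],[0.6,0,0,0,32],[0.6,0,0,0,40],[0.6,0,0,0,48],[0.6,0,0,0,56],[0.6,0,0,0,64],[0.6,0,0,0,72],[0.6,0,0,0,80]]
  ]
}}

```text
clock: 22.65
eef_pos: [581.1, -10.3, 211.8]
eef_rot: [-3.141, -0.0, 1.319]
wrist_force: [-0.3, 1.0, -0.1]
finger_gap: 56.5
```

>>> {"op": "send_rows", "data": {
  "series": [
    [[0.6,0,0,0,8],[0.6,0,0,0,16],[0.6,0,0,0,24],[0.6,0,0,0,32],[0.6,0,0,0,40],[0.6,0,0,0,48],[0.6,0,0,0,56],[0.6,0,0,0,64],[0.6,0,0,0,72],[0.6,0,0,0,76]]
  ]
}}

```text
clock: 23.65
eef_pos: [581.1, -10.3, 211.9]
eef_rot: [-3.142, 0.0, -0.007]
wrist_force: [-0.1, -0.1, -0.9]
finger_gap: 56.5
```

>>> {"op": "send_rows", "data": {
  "series": [
    [[0.6,0,0,0,0],[0.6,0,0,0,0]]
  ]
}}

```text
clock: 23.85
eef_pos: [581.1, -10.3, 211.9]
eef_rot: [-3.142, 0.0, 0.0]
wrist_force: [0.2, -0.5, -0.7]
finger_gap: 56.4
```

>>> {"op": "send_rows", "data": {
  "series": [
    [[0.6,0,0,35,0],[0.6,0,0,65,0],[0.6,0,0,90,0],[0.6,0,0,90,0],[0.3,0,0,90,0],[0.1,0,0,90,0],[0,0,0,90,0],[0,0,0,90,0],[0,0,0,90,0],[0,0,0,90,0]]
  ]
}}

```text
clock: 24.85
eef_pos: [581.2, -10.4, 122.4]
eef_rot: [3.141, -0.001, -0.002]
wrist_force: [-1.3, -1.1, 3.2]
finger_gap: 18.0
```

>>> {"op": "send_rows", "data": {
  "series": [
    [[0,0,0,0,0],[0,0,0,0,0],[0,0,0,0,-6],[0,0,0,0,-12],[0,0,0,0,-18],[0,0,0,0,-24],[0,0,0,0,-30],[0,0,0,0,-36],[0,0,0,0,-42],[0,0,0,0,-42]]
  ]
}}

```text
clock: 25.85
eef_pos: [581.3, -10.5, 122.4]
eef_rot: [3.141, -0.0, 0.735]
wrist_force: [-1.8, -1.4, 5.0]
finger_gap: 17.4
```

>>> {"op": "send_rows", "data": {
  "series": [
    [[0,0,0,0,-6],[0,0,0,0,-12],[0,0,0,0,-18],[0,0,0,0,-24],[0,0,0,0,-30],[0,0,0,0,-36],[0,0,0,0,-41],[0,0,0,0,-42.3],[0,0,0,0,-42.3],[0,0,0,0,-42.3]]
  ]
}}

```text
clock: 26.85
eef_pos: [581.3, -10.4, 122.4]
eef_rot: [3.141, 0.0, 1.47]
wrist_force: [-0.6, -1.1, 5.0]
finger_gap: 17.9
```

>>> {"op": "send_rows", "data": {
  "series": [
    [[0.3,0,0,0,0],[0.5,0,0,0,0],[0.6,0,0,0,0],[0.6,0,0,0,0],[0.6,0,0,-30,0],[0.6,0,0,-70,0],[0.6,0,0,-110,0],[0.6,0,0,-150,0],[0.6,0,0,-165,0],[0.6,0,0,-165,0]]
  ]
}}

```text
clock: 27.85
eef_pos: [581.7, -10.3, 289.3]
eef_rot: [3.137, -0.0, 1.47]
wrist_force: [0.3, 0.4, -0.2]
finger_gap: 56.4
```

```bash
python3 - <<'E'
from h import *
s=manip.read_state();print(s["eef_pos"],s["eef_rot"],s["joints"])
c=shot("wrist");np.savez("w4.npz",**{k:c[k] for k in("img","W","vfov","cx","cy")})
cv2.imwrite("pics/w4.png",cv2.resize(c["img"][100:350,200:440,::-1],None,fx=2.4,fy=2.4,interpolation=cv2.INTER_CUBIC))
E
```

```text
[581.66844612 -10.3228633  289.25961002] [ 3.13748787e+00 -1.17142832e-04  1.46968922e+00] [-8.07143536e-02  3.25956729e-01  1.31274773e+00  3.35025630e-05
  1.49878188e+00  2.03906549e-02]
```

View pics/w4.png

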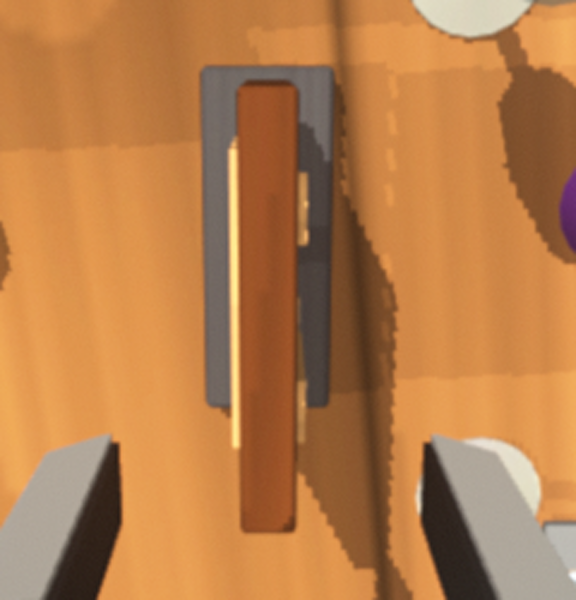

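The panel is square over the foot: both midlines run from about x=267.5 to 268, so they agree to well under 1°. The flute reliefs are now on the far (+x) side and the bars face the robot. One last look at the tray and the glasses.

```bash
python3 - <<'E'
from h import *
c=shot("scene");cv2.imwrite("pics/s4.png",cv2.resize(c["img"][100:350,220:470,::-1],None,fx=2.4,fy=2.4,interpolation=cv2.INTER_CUBIC))
for t in("candle","jar","cup","flute_left","flute_right"):print(t,[(np.round(d["rect"]).tolist(),round(d["conf"],2)) for d in manip.find_in(t,c)])
E
```

```text
candle [([365.0, 113.0, 17.0, 44.0], 0.89), ([278.0, 172.0, 26.0, 43.0], 0.8)]
jar [([382.0, 128.0, 26.0, 40.0], 0.8), ([344.0, 274.0, 25.0, 46.0], 0.69)]
cup [([348.0, 142.0, 25.0, 33.0], 0.84)]
flute_left [([355.0, 213.0, 28.0, 68.0], 0.87)]
flute_right [([278.0, 269.0, 29.0, 64.0], 0.65)]
```

View pics/s4.png

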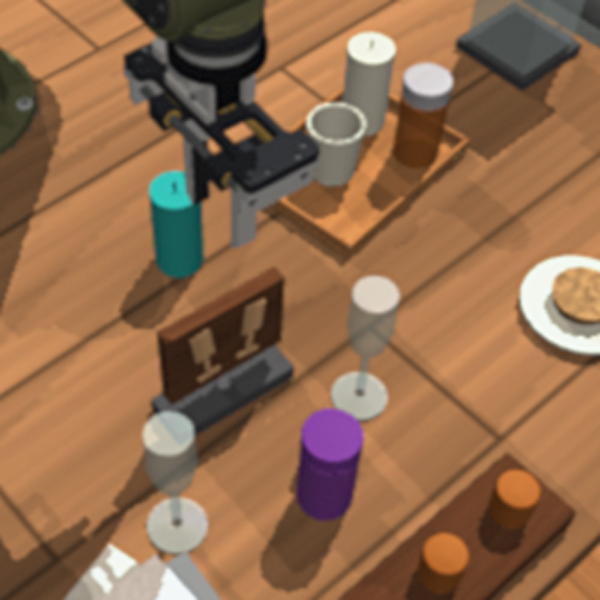

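The candle and jar stand upright on the tray beside the cup, the flute face points away from the robot, and everything else is in place. I'm handing it in.

```bash
python3 -c "
from cell import manip
print(manip.sign_off())"
```

```text
the job is handed in; nothing more can be done
None
```

The job is done and handed in, at about 28 s on the clock. I put the cream candle and then the amber jar upright on the tray beside the cup. Then I turned the sign's panel about +170° in two grips; it had started about 10° off.

- **Last checks:** The panel and foot midlines agree to well under 1°, and the flute face points away from the robot. The cup, both glasses and both look-alikes are standing where they were. The highest wrist force reported at the end of a move was about 11 N.
- **Disagreements:** I let go of the jar with the tool reading about 4 mm higher than planned, so it may have dropped slightly, but the last picture shows it upright. Twice the arm's reported position was 3–6 mm off its target after a move, and I corrected that before each grasp.

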